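Shut and lock the filler's dosing-air valve

ROBOT

A 6-joint arm with a two-finger parallel gripper is mounted at the origin on the work surface. World frame = base frame: x ahead of the robot, y to its left, z up, the work surface at z = 0. Lengths are in m, angles in degrees, forces in N, time in s.
With the tool pointing down it reaches from about 0.375 to 0.9 m from the base axis. Payload 3.1 kg.
Tool frame: the origin (TCP) lies midway between the tips of the shut fingers; the grasp point (between the pads) lies 19 mm behind it; z points along the fingers, y is the direction in which the jaws open and shut (so a half turn about z gives the same grasp; the last joint's range is limited). The gripper opens to 87 mm and grips with 3 to 60 N. Pads are 19 mm wide; open, the fingers measure 117 mm over their backs; the gripper's body (75 mm by 190 mm) begins 51 mm behind the grasp point.
Start: joints at [65.403, 30.224, 82.088, -0, 67.689, -10.227], TCP at [0.155, 0.605, 0.223] pointing down, gripper open.
Joint ranges: [-176.69, 176.69], [-43.24, 126.21], [12.49, 139.97], [-82, 262], [0, 151.66], [-163.58, 163.58]. Speed limits (degrees/s): [159.86, 159.86, 180, 180, 180, 180].

INTERFACE

Orientations are given as a 3x3 rotation matrix whose columns are the frame's x, y, z axes.
In Python, from rig import bot, capture, get_calibration gives the robot as it stands.
- The arm moves only by the tool play_rows, never from a script. Its arguments are lists of equal length, an entry for each row: "fingers": the closure in counts, from 0 (fully open) to 255 (shut); "linear": the shift along the tool's x, y, z in mm, a list of three; "rot": the turn, a rotation vector about the tool's x, y, z in degrees, a list of three. A call has 1 to 20 rows; each row is the pose to reach, as a shift and turn from the pose commanded when the call began, along the tool's axes at that moment; what a row does not reach only later rows make up. A row lasts 1/10 s, in which the tool goes at most 50 mm and 8.59 degrees, less where a joint would pass 70% of its speed; a pose out of reach is approached as far as the arm can. A call with a gripper value outside its range is refused whole. The fingers move at their own pace and stop on an object; the grip force is fixed at half the most. Time passes only in rows, so rows that repeat a pose let the fingers close. It gives the time, the measured TCP pose, the force and the opening at its end, in the units of the state.
- bot.read_state(): the state, without advancing time (a new reading comes with each control period).
- capture(name): name is "scene" or "top"; returns the picture (420x560x3 uint8, red, green, blue); there is no depth.
- get_calibration(name): a dict with "vfov" (degrees; the focal length in pixels is half the picture's height over the tangent of half this angle, whatever the lens; pixels are square), "cx", "cy" (the principal point, pixels), "dist" ([k1, k2, p1, p2, k3] as OpenCV has them; the pictures are not rectified), "camera_from_world" (4x4, takes a point from world to camera coordinates). Camera axes: x right, y down, z forward; pixel columns grow to the right and rows downward; lengths in m; the calibration is good to about 2 mm. A picture is of the moment at which its call begins. get_calibration takes no time and is no camera call.
- bot.hand_in(): hands the job in, once; it reports no verdict.
The state is a dict: "time_s": time; "joint_positions": joint angles; "qvel": joint speeds; "tau": joint torques, N m; "position": TCP position; "tcp_rot": TCP orientation; "force": force on the tool from outside, world axes, zero at the start; "moment": the same for the moment, N m; "opening": opening from 0.0 (shut) to 1.0 (fully open).
Only numpy, scipy, OpenCV 4.12 (cv2) and the standard library are available. Lean on these libraries where they do the work, as an engineer would, in place of code of your own. Each camera call takes 0.05 s, during which the arm holds its last target.

TASK

Shut off the filler's dosing air at the steel block with the two concentric controls: turn the winged knob clockwise until you feel it land on its seat and it is snug, keeping the wide ring under it still, and let go of it. Then turn the wide lock ring clockwise until it is snug too, leaving the knob snug on its seat, and let go. Overtighten neither, and leave everything else on the table where it is.

Things in the scene. Friction and masses are not known exactly. Their poses are not given: they have to be found in the camera images.
- air_block: the steel valve block, fixed to the table, 110 x 110 mm, 55 mm tall; origin at the centre of its underside, z up. Both controls turn about the vertical axis through its origin, on its top face.
- wing_knob: inner control: black winged knob, a bar 40 mm long (its x), 12 mm thick (its y), 22 mm tall, 26 to 48 mm above the block's top face, over the ring. Origin on the axis at the level of that face (55 mm above the table), turns with the knob, z up. Drag 0.15 N m while turning (at standstill anything up to that, either way). Clockwise (from above) it meets its seat 0.25 to 1.25 rad from its start: differs each time, to be felt, see knob_seat.
- lock_ring: outer control: round knurled aluminium ring, 62 mm across, 2 to 20 mm above the block's top face, below and concentric with the knob; they turn independently. Origin on the axis at the level of that face (55 mm above the table), turns with the ring, z up. Drag 0.15 N m while turning (at standstill anything up to that, either way). Clockwise (from above) it meets its seat 0.25 to 1.25 rad from its start: differs each time, to be felt, see ring_seat.
- ring_mark (a point): a point on the ring's upper edge at its engraved line, 30 mm from the axis, 20 mm above the block's top face; turns with the ring
- knob_seat: the knob's springy seat, hidden in the block; this frame is fixed in the block, on the axis 28 mm below its top face, and does not tell the seat's angle. From contact on, the torque rises above the drag by 1.0 N m per rad. Snug: 0.06 N m or more above the drag (aim for 0.16); over 0.32 ruins it. Let go, it stays, or springs back to 0.15 if above. 1 N on the seat is 0.02 N m.
- ring_seat: the ring's springy seat, hidden in the block; this frame is fixed in the block, on the axis 45 mm below its top face, and does not tell the seat's angle. From contact on, the torque rises above the drag by 1.0 N m per rad. Snug: 0.06 N m or more above the drag (aim for 0.16); over 0.32 ruins it. Let go, it stays, or springs back to 0.15 if above. 1 N on the seat is 0.02 N m.
- regulator: bystander: another block, aluminium, 70 x 70 x 45 mm with a single plain round knob 40 mm across, top 77 mm above the table; fixed, not to be used; origin at the centre of its underside
- jar_a: bystander: white cream jar, 58 mm across, 55 mm tall; origin at the centre of its underside
- jar_b: bystander: cream jar, 58 mm across, 55 mm tall; origin at the centre of its underside
- jar_c: bystander: cream jar, 58 mm across, 55 mm tall; origin at the centre of its underside
- beaker: bystander: glass beaker, 68 mm across, 90 mm tall; origin at the centre of its underside
- bowl: bystander: steel mixing bowl, 200 mm across, 75 mm tall; origin at the centre of its underside
- wrench: bystander: steel wrench, 180 mm long, lying flat; origin at the centre of its underside
Mind the look-alikes: they are no part of the job. What is shaped like the air_block but brown or red is not meant.

How it is judged:
By the outcome, as a careful person would: the job done as asked, in the order asked, and still so for the second after the job is handed in, with the robot touching nothing.
It also fails if it takes over 64 s, if anything falls off the work surface, if the arm or the gripper's body presses on something with over 40 N, if the wrist force passes 120 N, or if a joint passes its speed limit or range.

## Working session

There is one attempt and no reset: what is moved stays moved. The work goes in short steps, Python scripts to look and compute and a tool call to move; the robot and the scene stay as the last step left them, time stands still between calls to the robot, and variables do not carry over. Pictures are saved under pics/ and viewed, and the job is handed in when it is done.

Besides the shell and the picture viewer there is one more tool, called after "Emit:" as name(argument=value, ...), one argument or row to a line, values as JSON. play_rows: Moves the arm, as the interface text tells. Its arguments: {"type":"object","properties":{"fingers":{"type":"array"},"linear":{"type":"array"},"rot":{"type":"array"}},"required":["fingers","linear","rot"]}

```bash
ls; mkdir -p pics; python3 - <<'E'
from rig import bot,capture,get_calibration
import cv2
for n in("scene","top"):
    cv2.imwrite(f"pics/{n}0.png",cv2.cvtColor(capture(n),cv2.COLOR_RGB2BGR)); print(n,get_calibration(n))
print(bot.read_state())
E
```

```text
pics
scene {'vfov': 49.45963383911372, 'cx': 284.7978291267656, 'cy': 203.51342329322682, 'dist': array([-0.0461415,  0.       ,  0.       ,  0.       ,  0.       ]), 'camera_from_world': array([[-0.22234565,  0.97487044, -0.01378532,  0.13879469],
       [ 0.69365866,  0.14824013, -0.70488477, -0.32023701],
       [-0.68512779, -0.16629037, -0.70918787,  1.56105274],
       [ 0.        ,  0.        ,  0.        ,  1.        ]])}
top {'vfov': 44.60064744197774, 'cx': 271.1659171774443, 'cy': 198.30146866575055, 'dist': array([-0.00832745,  0.        ,  0.        ,  0.        ,  0.        ]), 'camera_from_world': array([[-0.00728237, -0.99996155,  0.00488583, -0.0126859 ],
       [-0.99649697,  0.0068499 , -0.08334792,  0.54894059],
       [ 0.08331125, -0.00547568, -0.99650853,  1.54854908],
       [ 0.        ,  0.        ,  0.        ,  1.        ]])}
{'time_s': 0.1, 'joint_positions': array([ 6.54030450e+01,  3.02726063e+01,  8.21474001e+01, -8.99972158e-04,
        6.76882504e+01, -1.02272555e+01]), 'qvel': array([ 0.05879166, -0.18735645, -0.22891173, -0.12096873,  0.02284334,
        0.00749267]), 'tau': array([-2.59615399e-04, -4.40985775e+01, -1.77149999e+01,  6.34933147e-02,
        5.33717754e-02, -6.72245142e-05]), 'position': array([0.15481706, 0.6048645 , 0.22168968]), 'tcp_rot': array([[-9.68715903e-01,  2.48171114e-01, -7.73232107e-04],
       [ 2.48172111e-01,  9.68714422e-01, -1.72403452e-03],
       [ 3.21185526e-04, -1.86199430e-03, -9.99998215e-01]]), 'force': array([ 0.21299502, -0.18831259, -0.30478902]), 'moment': array([ 0.0448043 , -0.00302225,  0.03227969]), 'opening': 1.001991394598932}
```

View pics/scene0.png

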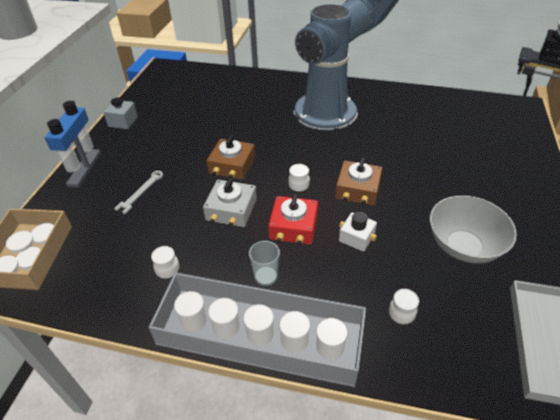

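View pics/top0.png

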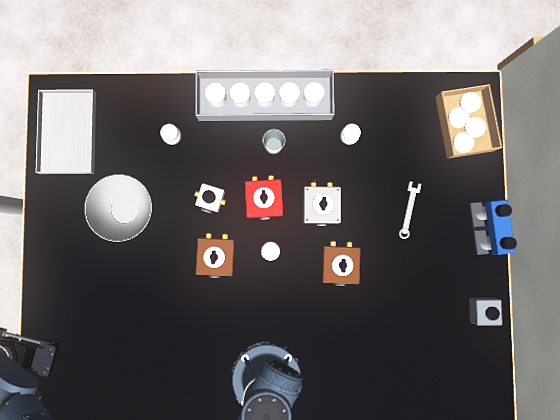

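Candidates: grey steel block, top (322,204) / scene (230,203); red (264,198)/(294,219); brown (214,257) and (342,265); regulator (209,198). By the description it is the grey one; close crop next.

```bash
python3 - <<'E'
import cv2,numpy as np
t=cv2.imread("pics/top0.png")[174:234,290:354]; s=cv2.imread("pics/scene0.png")[165:235,190:270]
cv2.imwrite("pics/c1.png",np.hstack([cv2.resize(t,(400,375),interpolation=2),cv2.resize(s,(400,375),interpolation=2)]))
E
```

```text
(no output)
```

View pics/c1.png

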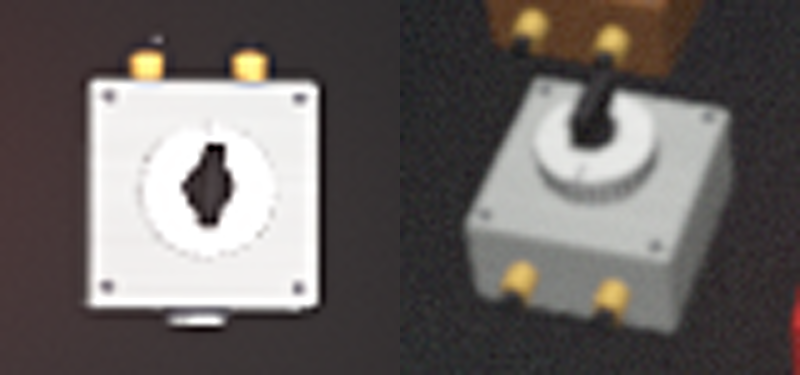

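```bash
cat > h.py <<'E'
import numpy as np,cv2
from rig import get_calibration
def ray(n,px):
    c=get_calibration(n);f=210/np.tan(np.radians(c['vfov']/2))
    K=np.array([[f,0,c['cx']],[0,f,c['cy']],[0,0,1.]])
    p=cv2.undistortPoints(np.array(px,float).reshape(-1,1,2),K,c['dist'])[:,0]
    T=c['camera_from_world'];R=T[:3,:3];o=-R.T@T[:3,3]
    return o,np.c_[p,np.ones(len(p))]@R
def at(n,px,z):
    o,d=ray(n,px); return o+d*((z-o[2])/d[:,2])[:,None]
E
python3 - <<'E'
from h import *
o=lambda x,y:(290+(x+.5)/6.25-.5,174+(y+.5)/6.25-.5)
s=lambda x,y:(190+(x-400+.5)/5-.5,165+(y+.5)/5.357-.5)
for n,P in(("top",[o(90,80),o(320,80),o(317,308),o(90,306)]),("scene",[s(537,77),s(730,107),s(668,262),s(467,228)])):
    w=at(n,P,.055)[:,:2];print(n,w.round(4).tolist(),w.mean(0))
    for i in range(4):
        e=w[(i+1)%4]-w[i];print(np.linalg.norm(e),np.degrees(np.arctan2(e[1],e[0])))
print("ring",at("top",[o(208,190)],.075),at("scene",[s(595,143)],.075))
print("mark",at("top",[o(209,128)],.075),at("scene",[s(580,172)],.075))
k=at("top",[o(216,147),o(208,226)],.103);print("knob",k,np.degrees(np.arctan2(*(k[0]-k[1])[1::-1])))
# other items
for nm,p,z in(("red",(264,198),.055),("jar",(270,251),.055),("brown",(342,265),.055),("beaker",(274,142),.09)):print(nm,at("top",[p],z))
E
```

```text
top [[0.5815, -0.1155], [0.5808, -0.2265], [0.4709, -0.223], [0.4726, -0.1142]] [ 0.52645139 -0.16981429]
0.11098989509674116 -90.3850328967565
0.10995414191663788 178.18426373990843
0.1088910793264058 89.0839821809994
0.1089126287393367 -0.7226835754771672
scene [[0.4692, -0.2236], [0.469, -0.1148], [0.5787, -0.1168], [0.5788, -0.2239]] [ 0.52391139 -0.16976701]
0.10883059300443462 90.09050750545738
0.10971863248481557 -1.059724564153838
0.10706690577741111 -89.93951633792791
0.10964129724675974 179.86120701431412
ring [[ 0.52652964 -0.1694921   0.075     ]] [[ 0.52863994 -0.16925957  0.075     ]]
mark [[ 0.5560712  -0.17043166  0.075     ]] [[ 0.54933588 -0.17061625  0.075     ]]
knob [[ 0.54459702 -0.17055341  0.103     ]
 [ 0.50772602 -0.16624149  0.103     ]] -6.670222080065465
red [[0.54721489 0.00514096 0.055     ]]
jar [[ 0.38854618 -0.01177165  0.055     ]]
brown [[ 0.34546879 -0.22580371  0.055     ]]
beaker [[ 0.7107095  -0.02582707  0.09      ]]
```

```bash
cat >> h.py <<'E'
from rig import bot
def rel(x,y,z,yaw_y=None):
    s=bot.read_state();R=s['tcp_rot'];d=R.T@(np.array([x,y,z])-s['position'])*1000
    out=[d.round(1).tolist()]
    if yaw_y is not None:
        a=np.radians(yaw_y);Y=np.array([np.cos(a),np.sin(a),0]);Z=np.array([0,0,-1.]);X=np.cross(Y,Z)
        out.append(cv2.Rodrigues(R.T@np.c_[X,Y,Z])[0].ravel().__mul__(57.2958).round(2).tolist())
    return out
def st():
    s=bot.read_state();Y=s['tcp_rot'][:,1]
    print('t',round(s['time_s'],2),'pos',s['position'].round(4),'yaw',np.degrees(np.arctan2(Y[1],Y[0])).round(2),'tilt',s['tcp_rot'][:2,2].round(4),'F',s['force'].round(2),'M',s['moment'].round(3),'op',round(s['opening'],3),'j',s['joint_positions'].round(1))
E
python3 -c "
from h import *
print(rel(.42,.22,.22,80),rel(.5255,-.1698,.18,83));st()"
```

```text
[[-352.4, -307.0, 2.1], [-0.11, -0.02, -4.37]] [[-551.3, -658.4, 42.7], [-0.11, -0.03, -7.37]]
t 0.1 pos [0.1548 0.6049 0.2217] yaw 75.63 tilt [-0.0008 -0.0017] F [ 0.21 -0.19 -0.3 ] M [ 0.045 -0.003  0.032] op 1.002 j [ 65.4  30.3  82.1  -0.   67.7 -10.2]
```

Emit:
play_rows(
  fingers=[0,0,0,0,0,0,0,0,0,0,0,0,0,0,0,0,0,0,0,0],
  linear=[
    [-35,-31,0],
    [-70,-61,0],
    [-106,-92,0],
    [-141,-123,0],
    [-176,-153,0],
    [-211,-184,0],
    [-247,-215,0],
    [-282,-246,0],
    [-317,-276,0],
    [-352,-307,0],
    [-374,-346,0],
    [-396,-385,0],
    [-418,-424,5],
    [-440,-463,10],
    [-462,-502,15],
    [-484,-541,20],
    [-507,-580,25],
    [-529,-619,35],
    [-551,-658,42],
    [-551,-658,42],
  ],
  rot=[
    [0,0,0],
    [0,0,0],
    [0,0,-1],
    [0,0,-1],
    [0,0,-2],
    [0,0,-2],
    [0,0,-3],
    [0,0,-3],
    [0,0,-4],
    [0,0,-4],
    [0,0,-5],
    [0,0,-5],
    [0,0,-6],
    [0,0,-6],
    [0,0,-7],
    [0,0,-7],
    [0,0,-7],
    [0,0,-7.4],
    [0,0,-7.4],
    [0,0,-7.4],
  ],
)

```text
time_s: 2.1
position: [0.5274, -0.1746, 0.1795]
tcp_rot: [[-0.992, 0.127, 0.002], [0.127, 0.992, -0.003], [-0.002, -0.003, -1.0]]
force: [-0.3, 1.7, 0.8]
opening: 0.996
```

```bash
python3 -c "
from h import *
from rig import capture
print(rel(.5255,-.1698,.082,83));st()
a=capture('scene')[...,::-1][100:240,140:330];b=capture('top')[...,::-1][150:260,250:400]
cv2.imwrite('pics/c2.png',np.hstack([cv2.resize(a,(475,350),interpolation=2),cv2.resize(b,(320,350),interpolation=2)]))"
```

```text
[[2.7, 4.8, 97.5], [-0.15, 0.14, -0.27]]
t 2.1 pos [ 0.5274 -0.1746  0.1795] yaw 82.73 tilt [ 0.0021 -0.0028] F [-0.33  1.72  0.79] M [ 0.027  0.001 -0.014] op 0.996 j [-2.980e+01  2.800e+01  9.480e+01 -1.000e-01  5.700e+01 -1.125e+02]
```

View pics/c2.png

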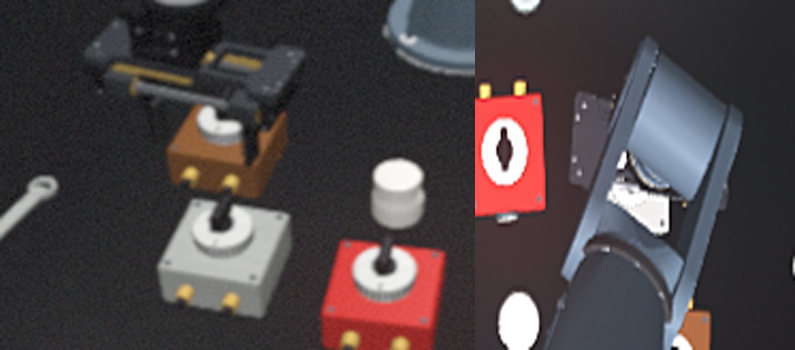

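Emit:
play_rows(
  fingers=[0,0,0],
  linear=[
    [0,0,0],
    [0,0,0],
    [0,0,0],
  ],
  rot=[
    [0,0,0],
    [0,0,0],
    [0,0,0],
  ],
)

```text
time_s: 2.5
position: [0.5253, -0.1673, 0.1809]
tcp_rot: [[-0.993, 0.12, -0.0], [0.12, 0.993, 0.0], [0.0, 0.0, -1.0]]
force: [0.4, 0.2, -1.0]
opening: 1.001
```

```bash
python3 -c "
from h import *
print(rel(.5255,-.1698,.081,83));st()
for i in range(3): st()"
```

```text
[[-0.5, -2.4, 99.9], [0.01, -0.0, 0.14]]
t 2.5 pos [ 0.5253 -0.1673  0.1809] yaw 83.14 tilt [-0.0001  0.0001] F [ 0.42  0.18 -0.98] M [0.003 0.008 0.042] op 1.001 j [ -29.3   27.7   95.2    0.    57.1 -112.4]
t 2.5 pos [ 0.5253 -0.1673  0.1809] yaw 83.14 tilt [-0.0001  0.0001] F [ 0.42  0.18 -0.98] M [0.003 0.008 0.042] op 1.001 j [ -29.3   27.7   95.2    0.    57.1 -112.4]
t 2.5 pos [ 0.5253 -0.1673  0.1809] yaw 83.14 tilt [-0.0001  0.0001] F [ 0.42  0.18 -0.98] M [0.003 0.008 0.042] op 1.001 j [ -29.3   27.7   95.2    0.    57.1 -112.4]
t 2.5 pos [ 0.5253 -0.1673  0.1809] yaw 83.14 tilt [-0.0001  0.0001] F [ 0.42  0.18 -0.98] M [0.003 0.008 0.042] op 1.001 j [ -29.3   27.7   95.2    0.    57.1 -112.4]
```

Emit:
play_rows(
  fingers=[0,0,0,0,0,0,0,0,0],
  linear=[
    [0,-1,20],
    [0,-2.4,40],
    [-0.4,-2.4,60],
    [-0.4,-2.4,75],
    [-0.4,-2.4,85],
    [-0.4,-2.4,95],
    [-0.4,-2.4,100],
    [-0.4,-2.4,100],
    [-0.4,-2.4,100],
  ],
  rot=[
    [0,0,0],
    [0,0,0],
    [0,0,0],
    [0,0,0],
    [0,0,0],
    [0,0,0],
    [0,0,0],
    [0,0,0],
    [0,0,0],
  ],
)

```text
time_s: 3.4
position: [0.526, -0.1713, 0.0809]
tcp_rot: [[-0.993, 0.121, 0.001], [0.121, 0.993, -0.0], [-0.001, -0.0, -1.0]]
force: [0.5, 0.5, 0.2]
opening: 1.003
```

```bash
python3 -c "
from h import *
from rig import capture
st()
a=capture('scene')[...,::-1][130:240,170:300]
cv2.imwrite('pics/c3.png',cv2.resize(a,(780,600)[0:2],interpolation=2))"
```

```text
t 3.4 pos [ 0.526  -0.1713  0.0809] yaw 83.04 tilt [ 0.0007 -0.0004] F [0.5  0.46 0.15] M [-0.036  0.013 -0.026] op 1.003 j [ -29.6   36.5   99.2   -0.    44.2 -112.6]
```

View pics/c3.png

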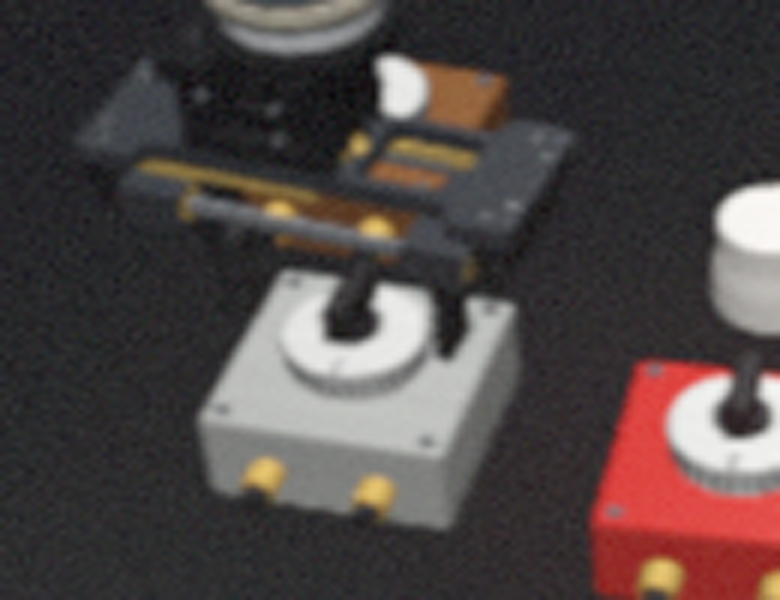

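Emit:
play_rows(
  fingers=[160,190,255,255,255,255,255,255,255,255],
  linear=[
    [0,0,0],
    [0,0,0],
    [0,0,0],
    [0,0,0],
    [0,0,0],
    [0,0,0],
    [0,0,0],
    [0,0,0],
    [0,0,0],
    [0,0,0],
  ],
  rot=[
    [0,0,0],
    [0,0,0],
    [0,0,0],
    [0,0,0],
    [0,0,0],
    [0,0,0],
    [0,0,0],
    [0,0,0],
    [0,0,0],
    [0,0,0],
  ],
)

```text
time_s: 4.45
position: [0.526, -0.1714, 0.0819]
tcp_rot: [[-0.993, 0.121, 0.001], [0.121, 0.993, -0.001], [-0.001, -0.001, -1.0]]
force: [-0.9, 1.6, 5.3]
opening: 0.175
```

```bash
python3 -c "
from h import *
st()"
```

```text
t 4.45 pos [ 0.526  -0.1714  0.0819] yaw 83.04 tilt [ 0.0009 -0.0007] F [-0.91  1.64  5.28] M [0.16  0.098 0.031] op 0.175 j [ -29.6   36.5   99.2   -0.    44.3 -112.7]
```

Emit:
play_rows(
  fingers=[255,255,255,255,255],
  linear=[
    [0,0,-1],
    [0,0,-1],
    [0,0,-1],
    [0,0,-1],
    [0,0,-1],
  ],
  rot=[
    [0,0,2],
    [0,0,4],
    [0,0,6],
    [0,0,6],
    [0,0,6],
  ],
)

```text
time_s: 4.95
position: [0.5261, -0.1715, 0.082]
tcp_rot: [[-0.975, 0.224, 0.001], [0.224, 0.975, -0.001], [-0.001, -0.0, -1.0]]
force: [0.8, -0.4, 3.5]
opening: 0.131
```

```bash
python3 -c "
from h import *
st()
from rig import capture
a=capture('scene')[...,::-1][130:240,170:300]
cv2.imwrite('pics/c4.png',cv2.resize(a,(709,600),interpolation=2))
st()"
```

```text
t 4.95 pos [ 0.5261 -0.1715  0.082 ] yaw 77.07 tilt [ 0.0011 -0.0007] F [ 0.79 -0.43  3.51] M [-0.085  0.035 -0.039] op 0.131 j [ -29.6   36.4   99.2   -0.    44.3 -106.7]
t 5.0 pos [ 0.5261 -0.1715  0.082 ] yaw 77.06 tilt [ 0.0011 -0.0007] F [ 0.37 -0.67  2.66] M [-0.059 -0.029  0.019] op 0.14 j [ -29.6   36.4   99.2   -0.    44.3 -106.7]
```

View pics/c4.png

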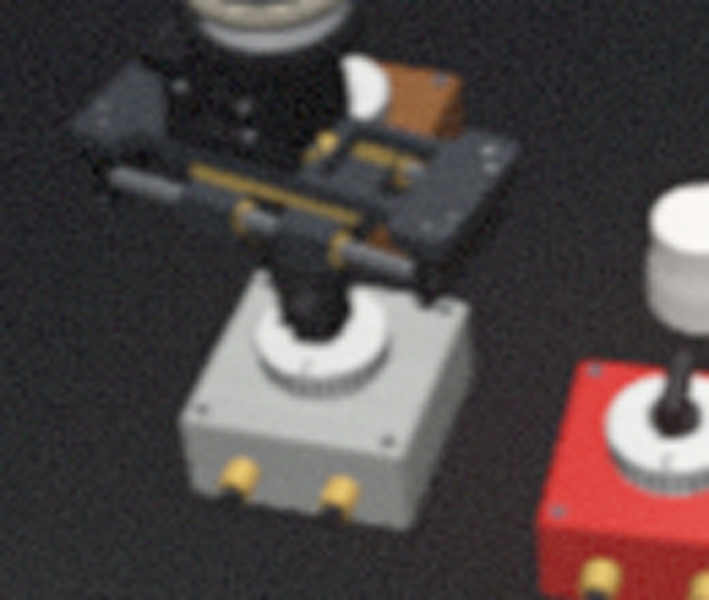

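```bash
sed -i "s/,'op',/,'tau6',s['tau'][5].round(4),'op',/" h.py; python3 -c "
from h import *
st()"
```

```text
t 5.0 pos [ 0.5261 -0.1715  0.082 ] yaw 77.06 tilt [ 0.0011 -0.0007] F [ 0.37 -0.67  2.66] M [-0.059 -0.029  0.019] tau6 0.0013 op 0.14 j [ -29.6   36.4   99.2   -0.    44.3 -106.7]
```

Emit:
play_rows(
  fingers=[255,255,255,255,255],
  linear=[
    [0,0,0],
    [0,0,0],
    [0,0,0],
    [0,0,0],
    [0,0,0],
  ],
  rot=[
    [0,0,2],
    [0,0,4],
    [0,0,5],
    [0,0,5],
    [0,0,5],
  ],
)

```text
time_s: 5.5
position: [0.5261, -0.1716, 0.0819]
tcp_rot: [[-0.951, 0.308, 0.001], [0.308, 0.951, -0.001], [-0.001, -0.001, -1.0]]
force: [-0.5, -1.4, 6.2]
opening: 0.138
```

```bash
python3 -c "
from h import *
st()"
```

```text
t 5.5 pos [ 0.5261 -0.1716  0.0819] yaw 72.07 tilt [ 0.001  -0.0009] F [-0.54 -1.42  6.15] M [-0.295  0.014  0.104] tau6 0.0847 op 0.138 j [ -29.6   36.4   99.2   -0.    44.3 -101.7]
```

Emit:
play_rows(
  fingers=[255,255,255,255,255],
  linear=[
    [0,0,0],
    [0,0,0],
    [0,0,0],
    [0,0,0],
    [0,0,0],
  ],
  rot=[
    [0,0,1],
    [0,0,2],
    [0,0,3],
    [0,0,4],
    [0,0,5],
  ],
)

```text
time_s: 6.0
position: [0.526, -0.1718, 0.0819]
tcp_rot: [[-0.921, 0.39, 0.001], [0.39, 0.921, -0.001], [-0.001, -0.001, -1.0]]
force: [0.4, -3.2, 4.9]
opening: 0.136
```

```bash
python3 -c "
from h import *
st()"
```

```text
t 6.0 pos [ 0.526  -0.1718  0.0819] yaw 67.06 tilt [ 0.0008 -0.0013] F [ 0.43 -3.17  4.89] M [-0.415  0.106  0.191] tau6 0.0429 op 0.136 j [-29.6  36.4  99.2  -0.1  44.3 -96.7]
```

Emit:
play_rows(
  fingers=[255,255,255,255,255],
  linear=[
    [0,0,0],
    [0,0,0],
    [0,0,0],
    [0,0,0],
    [0,0,0],
  ],
  rot=[
    [0,0,1],
    [0,0,2],
    [0,0,3],
    [0,0,4],
    [0,0,5],
  ],
)

```text
time_s: 6.5
position: [0.5259, -0.1719, 0.0819]
tcp_rot: [[-0.883, 0.468, 0.001], [0.468, 0.883, -0.002], [-0.001, -0.001, -1.0]]
force: [-0.4, -2.8, 5.2]
opening: 0.138
```

```bash
python3 -c "
from h import *
st()"
```

```text
t 6.5 pos [ 0.5259 -0.1719  0.0819] yaw 62.06 tilt [ 0.0007 -0.0015] F [-0.35 -2.84  5.21] M [-0.46   0.163  0.156] tau6 0.0441 op 0.138 j [-29.6  36.5  99.2  -0.1  44.3 -91.7]
```

Emit:
play_rows(
  fingers=[255,255,255,255,255],
  linear=[
    [-0.2,-0.4,0],
    [-0.5,-0.9,0],
    [-0.5,-0.9,0],
    [-0.5,-0.9,0],
    [-0.5,-0.9,0],
  ],
  rot=[
    [0,0,1],
    [0,0,2],
    [0,0,3],
    [0,0,4],
    [0,0,5],
  ],
)

```text
time_s: 7.0
position: [0.5258, -0.1722, 0.0819]
tcp_rot: [[-0.839, 0.544, 0.0], [0.544, 0.839, -0.0], [-0.0, 0.0, -1.0]]
force: [-1.0, -0.8, 5.6]
opening: 0.134
```

```bash
python3 -c "
from h import *
st()"
```

```text
t 7.0 pos [ 0.5258 -0.1722  0.0819] yaw 57.03 tilt [ 0.0004 -0.0002] F [-0.95 -0.84  5.62] M [-0.11   0.043  0.152] tau6 0.0396 op 0.134 j [-29.7  36.5  99.1   0.   44.4 -86.7]
```

Emit:
play_rows(
  fingers=[255,255,255,255,255],
  linear=[
    [0,0,0],
    [0,0,0],
    [0,0,0],
    [0,0,0],
    [0,0,0],
  ],
  rot=[
    [0,0,1],
    [0,0,2],
    [0,0,3],
    [0,0,4],
    [0,0,5],
  ],
)

```text
time_s: 7.5
position: [0.5257, -0.1723, 0.0819]
tcp_rot: [[-0.789, 0.615, 0.0], [0.615, 0.789, -0.0], [-0.0, -0.0, -1.0]]
force: [1.0, -1.3, 5.7]
opening: 0.142
```

```bash
python3 -c "
from h import *
st()"
```

```text
t 7.5 pos [ 0.5257 -0.1723  0.0819] yaw 52.05 tilt [ 0.0002 -0.0005] F [ 0.96 -1.28  5.66] M [-0.215  0.061  0.213] tau6 0.0701 op 0.142 j [-29.7  36.5  99.2  -0.   44.4 -81.8]
```

Emit:
play_rows(
  fingers=[255,255,255],
  linear=[
    [0,0,0],
    [0,0,0],
    [0,0,0],
  ],
  rot=[
    [0,0,1],
    [0,0,2],
    [0,0,3],
  ],
)

```text
time_s: 7.8
position: [0.5256, -0.1724, 0.0819]
tcp_rot: [[-0.755, 0.655, 0.0], [0.655, 0.755, -0.001], [-0.0, -0.0, -1.0]]
force: [-1.4, -2.9, 6.0]
opening: 0.132
```

```bash
python3 -c "
from h import *
st()"
```

```text
t 7.8 pos [ 0.5256 -0.1724  0.0819] yaw 49.07 tilt [ 0.     -0.0006] F [-1.39 -2.85  5.96] M [-0.24   0.192  0.224] tau6 0.109 op 0.132 j [-29.7  36.5  99.2  -0.   44.4 -78.8]
```

Emit:
play_rows(
  fingers=[255,255,255],
  linear=[
    [0,0,0],
    [0,0,0],
    [0,0,0],
  ],
  rot=[
    [0,0,1],
    [0,0,2],
    [0,0,3],
  ],
)

```text
time_s: 8.1
position: [0.5256, -0.1725, 0.0819]
tcp_rot: [[-0.72, 0.694, -0.0], [0.694, 0.72, -0.001], [-0.0, -0.001, -1.0]]
force: [-1.4, -1.2, 6.7]
opening: 0.133
```

```bash
python3 -c "
from h import *
st()"
```

```text
t 8.1 pos [ 0.5256 -0.1725  0.0819] yaw 46.08 tilt [-0.0001 -0.0008] F [-1.43 -1.24  6.66] M [-0.36   0.143  0.198] tau6 0.1497 op 0.133 j [-29.7  36.5  99.2  -0.1  44.4 -75.8]
```

Emit:
play_rows(
  fingers=[255,255,255],
  linear=[
    [0,0,0],
    [0,0,0],
    [0,0,0],
  ],
  rot=[
    [0,0,1],
    [0,0,2],
    [0,0,3],
  ],
)

```text
time_s: 8.4
position: [0.5255, -0.1726, 0.0819]
tcp_rot: [[-0.683, 0.73, -0.0], [0.73, 0.683, -0.001], [-0.0, -0.001, -1.0]]
force: [-1.6, -1.8, 6.2]
opening: 0.136
```

```bash
python3 -c "
from h import *
st()
from rig import capture
m=[]
for i in range(6): capture('top'); s=bot.read_state(); m.append((s['moment'][2],s['tau'][5]))
print(np.round(m,3),np.mean(m,0))"
```

```text
t 8.4 pos [ 0.5255 -0.1726  0.0819] yaw 43.1 tilt [-0.0003 -0.0009] F [-1.56 -1.77  6.19] M [-0.392  0.187  0.259] tau6 0.1911 op 0.136 j [-29.7  36.5  99.2  -0.1  44.4 -72.8]
[[0.298 0.321]
 [0.236 0.312]
 [0.335 0.267]
 [0.309 0.258]
 [0.306 0.257]
 [0.252 0.257]] [0.28921355 0.27869786]
```

Emit:
play_rows(
  fingers=[130,0,0,0,0,0,0,0],
  linear=[
    [0,0,0],
    [0,0,0],
    [0,0,0],
    [0,0,0],
    [0,0,0],
    [0,0,0],
    [0,0,0],
    [0,0,0],
  ],
  rot=[
    [0,0,0],
    [0,0,0],
    [0,0,0],
    [0,0,0],
    [0,0,0],
    [0,0,0],
    [0,0,0],
    [0,0,0],
  ],
)

```text
time_s: 9.5
position: [0.5256, -0.1721, 0.0814]
tcp_rot: [[-0.682, 0.731, -0.0], [0.731, 0.682, 0.0], [0.0, -0.0, -1.0]]
force: [0.3, 0.2, 0.1]
opening: 0.782
```

```bash
python3 -c "
from h import *
from rig import capture
st()
a=capture('scene')[...,::-1][130:240,170:300]
cv2.imwrite('pics/c5.png',cv2.resize(a,(709,600),interpolation=2))
print(rel(.5258,-.1722,.059,None)); st()"
```

```text
t 9.5 pos [ 0.5256 -0.1721  0.0814] yaw 43.03 tilt [-0.0003  0.0002] F [0.33 0.22 0.09] M [-0.049 -0.053 -0.025] tau6 -0.0002 op 0.782 j [-29.7  36.5  99.2   0.   44.3 -72.7]
[[-0.2, 0.1, 22.4]]
t 9.55 pos [ 0.5256 -0.1721  0.0814] yaw 43.03 tilt [-0.0002  0.0002] F [-0.11 -0.14 -1.05] M [-0.047  0.017 -0.014] tau6 -0.0002 op 0.824 j [-29.7  36.5  99.2   0.   44.3 -72.7]
```

View pics/c5.png

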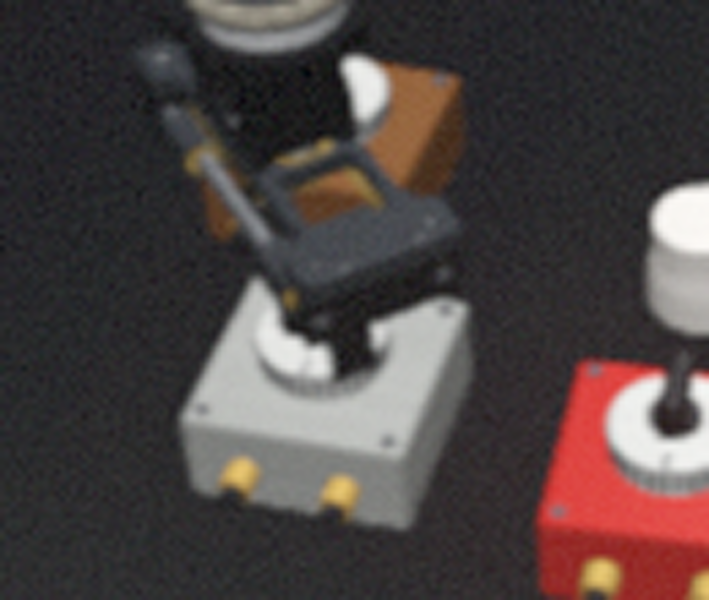

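Emit:
play_rows(
  fingers=[0,0,0,0,0,0,0,0],
  linear=[
    [0,0,0],
    [0,0,0],
    [0,0,5],
    [0,0,10],
    [0,0,15],
    [0,0,20],
    [0,0,22],
    [0,0,22],
  ],
  rot=[
    [0,0,0],
    [0,0,0],
    [0,0,0],
    [0,0,0],
    [0,0,0],
    [0,0,0],
    [0,0,0],
    [0,0,0],
  ],
)

```text
time_s: 10.35
position: [0.5254, -0.172, 0.059]
tcp_rot: [[-0.682, 0.731, -0.001], [0.731, 0.682, 0.001], [0.001, -0.0, -1.0]]
force: [0.3, -0.5, 0.1]
opening: 1.001
```

```bash
python3 -c "
from h import *
from rig import capture
st()
a=capture('scene')[...,::-1][130:240,170:300]
cv2.imwrite('pics/c6.png',cv2.resize(a,(709,600),interpolation=2))
st()"
```

```text
t 10.35 pos [ 0.5254 -0.172   0.059 ] yaw 43.03 tilt [-0.0009  0.0005] F [ 0.3 -0.5  0.1] M [-0.031  0.002  0.004] tau6 -0.0 op 1.001 j [-29.7  38.7  99.8   0.   41.6 -72.7]
t 10.4 pos [ 0.5256 -0.1721  0.0593] yaw 43.03 tilt [-0.0004  0.0002] F [-0.28  0.27  0.22] M [ 0.008 -0.047 -0.005] tau6 0.0 op 1.003 j [-29.7  38.6  99.8  -0.   41.6 -72.7]
```

View pics/c6.png

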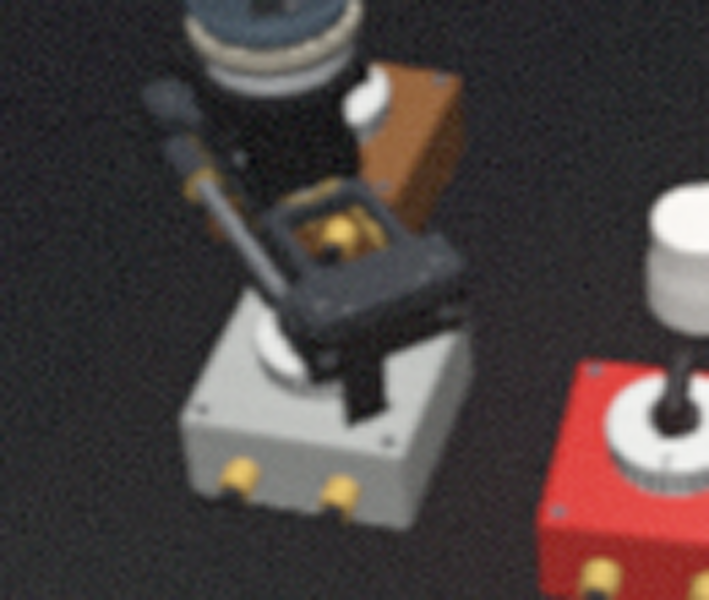

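Emit:
play_rows(
  fingers=[40,60,255,255,255,255,255],
  linear=[
    [0,0,0],
    [0,0,0],
    [0,0,0],
    [0,0,0],
    [0,0,0],
    [0,0,0],
    [0,0,0],
  ],
  rot=[
    [0,0,0],
    [0,0,0],
    [0,0,0],
    [0,0,0],
    [0,0,0],
    [0,0,0],
    [0,0,0],
  ],
)

```text
time_s: 11.1
position: [0.5254, -0.1725, 0.0597]
tcp_rot: [[-0.683, 0.731, -0.0], [0.731, 0.683, -0.0], [-0.0, -0.001, -1.0]]
force: [-2.9, -3.4, 2.0]
opening: 0.705
```

```bash
python3 -c "
from h import *
st()"
```

```text
t 11.1 pos [ 0.5254 -0.1725  0.0597] yaw 43.06 tilt [-0.0004 -0.0005] F [-2.94 -3.43  1.95] M [-0.378  0.357  0.052] tau6 0.0728 op 0.705 j [-29.7  38.6  99.8  -0.1  41.6 -72.8]
```

Emit:
play_rows(
  fingers=[255,255,255,255,255],
  linear=[
    [0,0,0],
    [0,0,0],
    [0,0,0],
    [0,0,0],
    [0,0,0],
  ],
  rot=[
    [0,0,1],
    [0,0,2],
    [0,0,3],
    [0,0,4],
    [0,0,5],
  ],
)

```text
time_s: 11.6
position: [0.5253, -0.1726, 0.0597]
tcp_rot: [[-0.615, 0.788, -0.001], [0.788, 0.615, -0.001], [-0.0, -0.001, -1.0]]
force: [-4.1, -3.3, 3.8]
opening: 0.704
```

```bash
python3 -c "
from h import *
st()"
```

```text
t 11.6 pos [ 0.5253 -0.1726  0.0597] yaw 37.99 tilt [-0.0007 -0.0006] F [-4.09 -3.3   3.83] M [-0.712  0.623  0.172] tau6 0.0504 op 0.704 j [-29.7  38.6  99.8  -0.1  41.7 -67.7]
```

Emit:
play_rows(
  fingers=[255,255,255,255,255],
  linear=[
    [0,-0.5,0],
    [0,-1,0],
    [0,-1,0],
    [0,-1,0],
    [0,-1,0],
  ],
  rot=[
    [0,0,1],
    [0,0,2],
    [0,0,3],
    [0,0,4],
    [0,0,5],
  ],
)

```text
time_s: 12.1
position: [0.5251, -0.1727, 0.0597]
tcp_rot: [[-0.544, 0.839, 0.0], [0.839, 0.544, -0.0], [-0.0, 0.0, -1.0]]
force: [-1.7, -2.2, 4.7]
opening: 0.704
```

```bash
python3 -c "
from h import *
st()"
```

```text
t 12.1 pos [ 0.5251 -0.1727  0.0597] yaw 32.95 tilt [ 0.0004 -0.0001] F [-1.71 -2.24  4.65] M [-0.295  0.284  0.22 ] tau6 0.0437 op 0.704 j [-29.8  38.6  99.8   0.   41.6 -62.8]
```

Emit:
play_rows(
  fingers=[255,255,255,255,255],
  linear=[
    [0,0,0],
    [0,0,0],
    [0,0,0],
    [0,0,0],
    [0,0,0],
  ],
  rot=[
    [0,0,1],
    [0,0,2],
    [0,0,3],
    [0,0,4],
    [0,0,5],
  ],
)

```text
time_s: 12.6
position: [0.5249, -0.1728, 0.0597]
tcp_rot: [[-0.469, 0.883, 0.0], [0.883, 0.469, -0.0], [-0.0, 0.0, -1.0]]
force: [-2.3, -1.5, 5.8]
opening: 0.706
```

```bash
python3 -c "
from h import *
st()"
```

```text
t 12.6 pos [ 0.5249 -0.1728  0.0597] yaw 27.95 tilt [ 0.0002 -0.0001] F [-2.34 -1.52  5.82] M [-0.367  0.356  0.115] tau6 0.0441 op 0.706 j [-29.8  38.6  99.8  -0.   41.6 -57.8]
```

Emit:
play_rows(
  fingers=[255,255,255,255,255],
  linear=[
    [0,0,0],
    [0,0,0],
    [0,0,0],
    [0,0,0],
    [0,0,0],
  ],
  rot=[
    [0,0,1],
    [0,0,2],
    [0,0,3],
    [0,0,4],
    [0,0,5],
  ],
)

```text
time_s: 13.1
position: [0.5248, -0.1729, 0.0597]
tcp_rot: [[-0.39, 0.921, -0.0], [0.921, 0.39, -0.0], [-0.0, -0.0, -1.0]]
force: [-2.2, -2.6, 5.7]
opening: 0.704
```

```bash
python3 -c "
from h import *
st()"
```

```text
t 13.1 pos [ 0.5248 -0.1729  0.0597] yaw 22.96 tilt [-0.0001 -0.0002] F [-2.25 -2.62  5.73] M [-0.422  0.414  0.155] tau6 0.0451 op 0.704 j [-29.8  38.6  99.8  -0.   41.6 -52.8]
```

Emit:
play_rows(
  fingers=[255,255,255,255,255],
  linear=[
    [0,0,0],
    [0,0,0],
    [0,0,0],
    [0,0,0],
    [0,0,0],
  ],
  rot=[
    [0,0,1],
    [0,0,2],
    [0,0,3],
    [0,0,4],
    [0,0,5],
  ],
)

```text
time_s: 13.6
position: [0.5246, -0.173, 0.0597]
tcp_rot: [[-0.308, 0.951, -0.0], [0.951, 0.308, -0.0], [-0.0, -0.0, -1.0]]
force: [-3.0, -1.8, 5.7]
opening: 0.705
```

```bash
python3 -c "
from h import *
st()"
```

```text
t 13.6 pos [ 0.5246 -0.173   0.0597] yaw 17.96 tilt [-0.0004 -0.0003] F [-2.98 -1.78  5.68] M [-0.457  0.506  0.199] tau6 0.046 op 0.705 j [-29.8  38.6  99.8  -0.   41.6 -47.8]
```

Emit:
play_rows(
  fingers=[255,255,255,255,255],
  linear=[
    [0,-0.3,0],
    [0,-0.6,0],
    [0,-0.6,0],
    [0,-0.6,0],
    [0,-0.6,0],
  ],
  rot=[
    [0,0,1],
    [0,0,2],
    [0,0,3],
    [0,0,4],
    [0,0,5],
  ],
)

```text
time_s: 14.1
position: [0.5244, -0.173, 0.0597]
tcp_rot: [[-0.224, 0.975, 0.0], [0.975, 0.224, -0.0], [-0.0, 0.0, -1.0]]
force: [-1.2, -1.0, 5.0]
opening: 0.703
```

```bash
python3 -c "
from h import *
st()"
```

```text
t 14.1 pos [ 0.5244 -0.173   0.0597] yaw 12.95 tilt [ 0.0003 -0.0002] F [-1.17 -1.04  5.03] M [-0.341  0.305  0.131] tau6 0.0433 op 0.703 j [-29.9  38.6  99.9  -0.   41.5 -42.8]
```

Emit:
play_rows(
  fingers=[255,255,255,255,255],
  linear=[
    [0,0,0],
    [0,0,0],
    [0,0,0],
    [0,0,0],
    [0,0,0],
  ],
  rot=[
    [0,0,1],
    [0,0,2],
    [0,0,3],
    [0,0,4],
    [0,0,5],
  ],
)

```text
time_s: 14.6
position: [0.5243, -0.1731, 0.0597]
tcp_rot: [[-0.138, 0.99, -0.0], [0.99, 0.138, -0.0], [-0.0, -0.0, -1.0]]
force: [-2.2, -1.3, 4.4]
opening: 0.7
```

```bash
python3 -c "
from h import *
st()"
```

```text
t 14.6 pos [ 0.5243 -0.1731  0.0597] yaw 7.96 tilt [-0.0001 -0.0002] F [-2.21 -1.3   4.38] M [-0.411  0.408  0.139] tau6 0.0441 op 0.7 j [-29.9  38.6  99.9  -0.   41.5 -37.8]
```

Emit:
play_rows(
  fingers=[255,255,255,255,255],
  linear=[
    [0,0,0],
    [0,0,0],
    [0,0,0],
    [0,0,0],
    [0,0,0],
  ],
  rot=[
    [0,0,1],
    [0,0,2],
    [0,0,3],
    [0,0,4],
    [0,0,5],
  ],
)

```text
time_s: 15.1
position: [0.5241, -0.1731, 0.0597]
tcp_rot: [[-0.052, 0.999, -0.0], [0.999, 0.052, -0.0], [-0.0, -0.0, -1.0]]
force: [-3.9, -2.3, 5.8]
opening: 0.703
```

```bash
python3 -c "
from h import *
st()
from rig import capture
a=capture('scene')[...,::-1][150:230,180:280]
cv2.imwrite('pics/c7.png',cv2.resize(a,(750,600),interpolation=2))"
```

```text
t 15.1 pos [ 0.5241 -0.1731  0.0597] yaw 2.97 tilt [-0.0004 -0.0002] F [-3.89 -2.28  5.79] M [-0.414  0.443  0.188] tau6 0.0915 op 0.703 j [-29.9  38.6  99.9  -0.   41.5 -32.8]
```

View pics/c7.png

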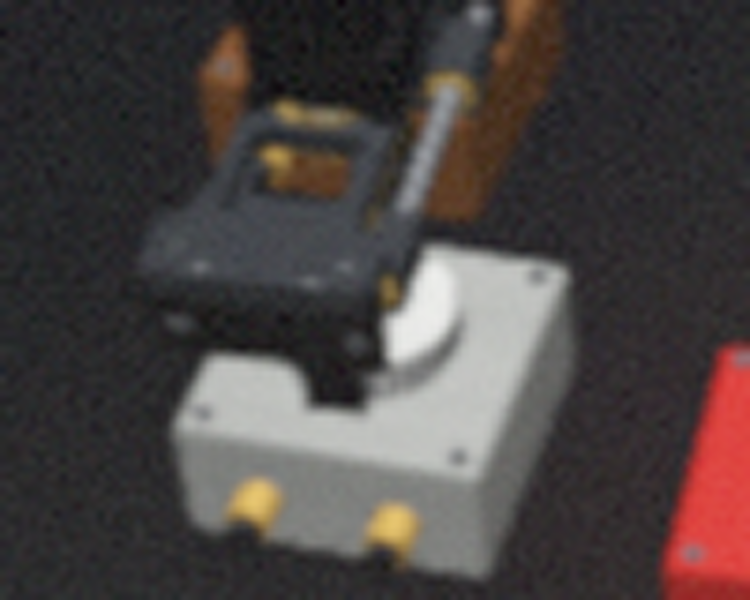

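Emit:
play_rows(
  fingers=[255,255,255],
  linear=[
    [0,0,0],
    [0,0,0],
    [0,0,0],
  ],
  rot=[
    [0,0,1],
    [0,0,2],
    [0,0,3],
  ],
)

```text
time_s: 15.45
position: [0.524, -0.1731, 0.0597]
tcp_rot: [[0.0, 1.0, -0.001], [1.0, -0.0, -0.0], [-0.0, -0.001, -1.0]]
force: [-3.5, -1.9, 5.9]
opening: 0.703
```

```bash
python3 -c "
from h import *
st()"
```

```text
t 15.45 pos [ 0.524  -0.1731  0.0597] yaw -0.01 tilt [-0.0006 -0.0003] F [-3.48 -1.88  5.95] M [-0.459  0.46   0.261] tau6 0.1319 op 0.703 j [-29.9  38.6  99.9  -0.   41.5 -29.8]
```

Emit:
play_rows(
  fingers=[255,255,255],
  linear=[
    [0,0,0],
    [0,0,0],
    [0,0,0],
  ],
  rot=[
    [0,0,1],
    [0,0,2],
    [0,0,3],
  ],
)

```text
time_s: 15.75
position: [0.5239, -0.1731, 0.0597]
tcp_rot: [[0.052, 0.999, -0.001], [0.999, -0.052, -0.0], [-0.0, -0.001, -1.0]]
force: [-3.7, -1.6, 6.1]
opening: 0.703
```

```bash
python3 -c "
from h import *
st()
from rig import capture
m=[]
for i in range(8): capture('top'); s=bot.read_state(); m.append((s['moment'][2],s['tau'][5]))
print(np.round(m,3).tolist(),np.mean(m,0))"
```

```text
t 15.75 pos [ 0.5239 -0.1731  0.0597] yaw -3.0 tilt [-0.0008 -0.0003] F [-3.66 -1.61  6.07] M [-0.424  0.444  0.284] tau6 0.1738 op 0.703 j [-29.9  38.5  99.9  -0.1  41.5 -26.8]
[[0.217, 0.234], [0.055, 0.14], [0.102, 0.114], [0.064, 0.119], [0.109, 0.12], [0.108, 0.121], [0.14, 0.121], [0.131, 0.121]] [0.11581677 0.13629925]
```

Emit:
play_rows(
  fingers=[255,255,255],
  linear=[
    [0,0,0],
    [0,0,0],
    [0,0,0],
  ],
  rot=[
    [0,0,0.5],
    [0,0,1],
    [0,0,1.5],
  ],
)

```text
time_s: 16.45
position: [0.5238, -0.1731, 0.0597]
tcp_rot: [[0.078, 0.997, -0.001], [0.997, -0.078, -0.0], [-0.0, -0.001, -1.0]]
force: [-3.7, -1.3, 6.4]
opening: 0.705
```

```bash
python3 -c "
from h import *
st()"
```

```text
t 16.45 pos [ 0.5238 -0.1731  0.0597] yaw -4.48 tilt [-0.0009 -0.0003] F [-3.69 -1.3   6.36] M [-0.472  0.414  0.291] tau6 0.2495 op 0.705 j [-29.9  38.5  99.9  -0.1  41.5 -25.4]
```

Emit:
play_rows(
  fingers=[0,0,0,0,0,0,0,0,0,0,0,0,0,0,0,0],
  linear=[
    [0,0,0],
    [0,0,0],
    [0,0,0],
    [0,0,0],
    [0,0,0],
    [0,0,0],
    [0,0,-10],
    [0,0,-20],
    [0,0,-30],
    [0,0,-45],
    [0,0,-60],
    [0,0,-80],
    [0,0,-100],
    [0,0,-120],
    [0,0,-140],
    [0,0,-140],
  ],
  rot=[
    [0,0,0],
    [0,0,0],
    [0,0,0],
    [0,0,0],
    [0,0,0],
    [0,0,0],
    [0,0,0],
    [0,0,0],
    [0,0,0],
    [0,0,0],
    [0,0,0],
    [0,0,0],
    [0,0,0],
    [0,0,0],
    [0,0,0],
    [0,0,0],
  ],
)

```text
time_s: 18.05
position: [0.5262, -0.174, 0.2033]
tcp_rot: [[0.078, 0.997, 0.007], [0.997, -0.078, -0.004], [-0.003, 0.007, -1.0]]
force: [0.6, -0.9, -0.4]
opening: 1.004
```

```bash
python3 -c "
from h import *
st()
from rig import capture
a=capture('scene')[...,::-1]; cv2.imwrite('pics/s8.png',a)
a=a[165:235,190:270]
cv2.imwrite('pics/c8.png',cv2.resize(a,(686,600),interpolation=2))"
```

```text
t 18.05 pos [ 0.5262 -0.174   0.2033] yaw -4.47 tilt [ 0.0068 -0.0039] F [ 0.62 -0.89 -0.39] M [-0.137  0.04  -0.024] tau6 -0.003 op 1.004 j [-29.8  26.   93.9   0.   59.7 -25.4]
```

View pics/c8.png

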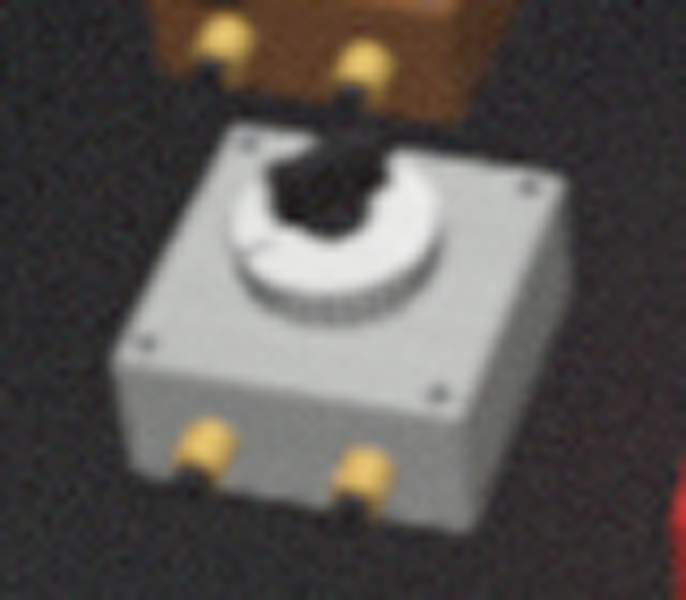

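View pics/s8.png

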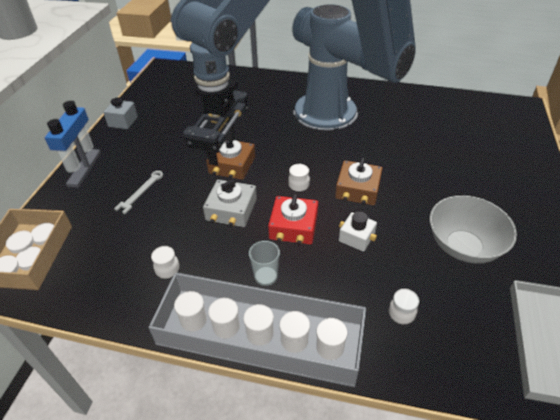

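Emit:
play_rows(
  fingers=[0,0,0,0,0,0,0,0,0,0],
  linear=[
    [40,0,-10],
    [80,0,-20],
    [120,0,-20],
    [160,0,-20],
    [200,0,-20],
    [240,0,-20],
    [280,0,-20],
    [300,0,-20],
    [300,0,-20],
    [300,0,-20],
  ],
  rot=[
    [0,0,0],
    [0,0,0],
    [0,0,0],
    [0,0,0],
    [0,0,0],
    [0,0,0],
    [0,0,0],
    [0,0,0],
    [0,0,0],
    [0,0,0],
  ],
)

```text
time_s: 19.1
position: [0.5469, 0.1261, 0.2187]
tcp_rot: [[0.077, 0.997, -0.002], [0.997, -0.077, -0.001], [-0.001, -0.002, -1.0]]
force: [0.0, -0.4, -0.4]
opening: 1.003
```

```bash
python3 -c "
from h import *
st()
from rig import capture
a=capture('top')[...,::-1]; cv2.imwrite('pics/t9.png',a)
b=cv2.imread('pics/top0.png')
f=lambda a:cv2.resize(a[174:234,290:354],(400,375),interpolation=2)
cv2.imwrite('pics/c9.png',np.hstack([f(b),f(a)]))
s=lambda x,y:(190+(x+.5)/8.575-.5,165+(y+.5)/8.571-.5)
m=at('scene',[s(258,246)],.075)[0]; print(m,np.degrees(np.arctan2(m[1]+.1715,m[0]-.5255)))"
```

```text
t 19.1 pos [0.5469 0.1261 0.2187] yaw -4.4 tilt [-0.0018 -0.0007] F [ 0.02 -0.36 -0.36] M [-0.108  0.021 -0.042] tau6 0.0077 op 1.003 j [ 1.6 25.6 91.5 -0.  63.   6. ]
[ 0.54045204 -0.18957789  0.075     ] -50.406187605970814
```

View pics/c9.png

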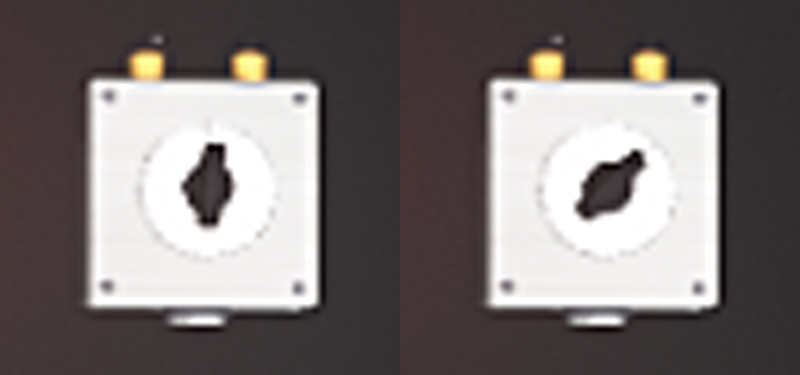

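View pics/t9.png

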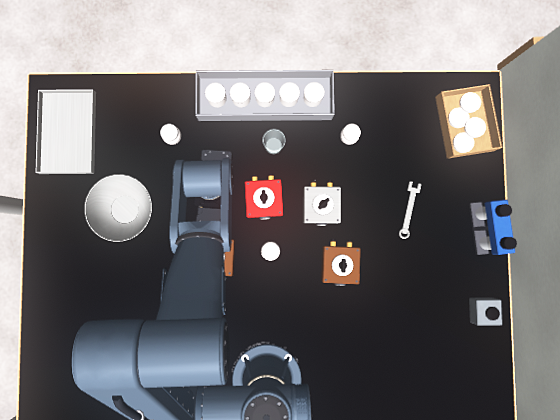

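The knob is at about -47°, where I left it. The ring mark is at about -50°, where roughly -48° was expected. Nothing else has moved.

```bash
python3 -c "
from rig import bot
print(bot.hand_in())"
```

```text
the job is handed in; nothing more can be done
None
```

I shut off the dosing air at the grey steel block, knob first and then the lock ring. The job is handed in at about 19 s with the gripper clear of everything. `hand_in` reported no verdict.

| Control | Turned clockwise | Seat met after | Torque above drag (estimate) |
|---|---|---|---|
| Winged knob | until about 10° past contact | about 23–30° | 0.13–0.15 N m |
| Lock ring | about 47.5° | about 38° | 0.13–0.15 N m |

- **Pictures:** after release the knob stands at about -47°, the angle the gripper left it at, so turning the ring did not disturb it. While I turned the knob, the ring mark looked unmoved. At the end it read about -50° against about -48° expected, which is within my reading error. Nothing else visible has moved.
- **Torque readings:** these were noisy, about 0.04 N m on the wrist moment. When the ring stood still in the grip, the wrist moment fell to about 0.12 N m. That is possible with drag at standstill, so I turned the ring another 1.5° and read 0.29 N m (drag plus seat) just before letting go.

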